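Pack the tweezers and fold the carton shut

TASK

Pack the straight steel tweezers that lie near the screwdriver for storage: lay them flat in the open cardboard carton, lengthwise along its long sides. Then fold the narrow flap fully down and, after it, the broad flap fully down over its edge, so that the carton is closed with the tweezers lying inside. Leave the screwdriver, the vial and the tape roll where they are.

Things in the scene. Friction and masses are not known exactly. Their poses are not given: they have to be found in the camera images.
- carton: Shallow open brown cardboard carton, fixed on a grey 4 mm base plate, 176 x 136 mm. Outside 160 (its x, long way) x 120 (y) x 28 mm high, board 4 mm, inside 152 x 112 mm. Origin: centre of the plate's underside, on the table, z up. Inner floor at z = 8 mm, wall tops at 32 mm (35.5 on the -y side). A flap is hinged on each long wall, both folded far outward at the start.
- narrow_flap (a joint): Angle (rad) of the narrow flap: 160 mm long, 46 mm from hinge to free edge, 3 mm thick, hinged on top of the +y long wall. 0 = fully down (level, over the carton), 1.57 = upright, about 2.35 (outward) at the start. Smooth board, stiff crease: it stays where left, moves under about 1 N at the edge.
- broad_flap (a joint): Angle (rad) of the broad flap, 160 mm long, 84 mm from hinge to free edge, 3 mm thick, hinged along the top of the -y long wall; closed, it reaches 10 mm over the narrow flap's edge and lies on top of it. 0 = folded fully down (level), 1.57 = upright, about 2.5 = folded outward as at the start. Smooth board. Stays where it is left; moves under about 1 N.
- narrow_flap_hinge (a point): Middle of the narrow flap's hinge line, carton frame (0, 60, 32) mm; axes as the carton's.
- broad_flap_hinge (a point): Middle of the broad flap's hinge line, carton frame (0, -60, 35.5) mm; axes as the carton's.
- narrow_flap_edge (a point): Middle of the narrow flap's free edge.
- broad_flap_edge (a point): Middle of the broad flap's free edge.
- tweezers_mid (a point): Centre of the tweezers, 4.5 mm above their underside: y runs along their length, x across them, z up.
- tweezers: Straight bare-steel tweezers lying flat on the table, 118 mm long, about 10 to 14 mm wide at the middle, 9 mm high. Origin: underside, at mid-length; z up. Its x and y axes lie 0.13 rad askew to its length: use tweezers_mid for the direction.
- screwdriver: Bystander: small screwdriver lying beside the tweezers, 104 mm long with a 14 mm thick red handle; origin at mid-length on the underside.
- vial: Bystander: upright screw-cap vial with a black cap, 23 mm diameter, 57 mm high; origin at the centre of its underside.
- tape_roll: Bystander: roll of tape lying flat, 48 mm diameter, 18 mm high; origin at the centre of its underside.

How it is judged:
By the outcome, as a careful person would: the job done as asked, in the order asked, and still so for the second after the job is handed in, with the robot touching nothing.
It also fails if it takes over 61 s, if anything falls off the work surface, if the arm or the gripper's body presses on something with over 40 N, if the wrist force passes 120 N, or if a joint passes its speed limit or range.

ROBOT

A 6-joint arm with a two-finger parallel gripper is mounted at the origin on a cart in front of the work surface, level with it; the furniture and walls round the work are solid. World frame = base frame: x ahead of the robot, y to its left, z up, the work surface at z = 0. Lengths are in m, angles in rad, forces in N, time in s.
With the tool pointing down it reaches from about 0.35 to 0.775 m from the base axis. Payload 7.3 kg.
Tool frame: the origin (TCP) lies at the very end of the fingers, on their centre line; the grasp point (between the pads) lies 19 mm behind it; z points along the fingers, y is the line along which they close (so a half turn about z gives the same grasp; the last joint's range is limited). The gripper opens to 92 mm and grips with 3 to 60 N. Pads are 19 mm wide; open, the fingers measure 130 mm over their backs; the gripper's body (75 mm by 190 mm) begins 47 mm behind the grasp point.
Start: joints at [1.138, 0.342, 1.524, -0, 1.275, -0.146], TCP at [0.148, 0.504, 0.227] pointing down, gripper open.
Joint ranges: [-2.53, 2.53], [-0.77, 2.02], [0.04, 2.7], [-1, 4.14], [0.28, 2.66], [-3.11, 3.11]. Speed limits (rad/s): [2.57, 2.57, 3.14, 3.14, 3.14, 3.14].

INTERFACE

Orientations are given as [roll, pitch, yaw] about the fixed x, y, z axes, in that order (R = Rz(yaw) Ry(pitch) Rx(roll)).
In Python, from cell import telemetry, eyes, job gives the robot as it stands.
- The arm moves only by the tool apply_moves, never from a script. Its arguments are lists of equal length, an entry for each row: "delta_pos": the shift along the world's x, y, z each as a share of 0.4 m, from -1 to 1, a list of three; "dr": the turn, a rotation vector about the world's x, y, z each as a share of 0.5 rad, from -1 to 1, a list of three; "jaw": the opening, from 0 (shut) to 1 (fully open). A call has 1 to 8 rows; each row is the pose to reach, as a shift and turn from the pose commanded when the call began; what a row does not reach only later rows make up. A row lasts 1/12 s, in which the tool goes at most 41.7 mm and 7.16 degrees, less where a joint would pass 70% of its speed; a pose out of reach is approached as far as the arm can. A call with a number of a shift or a turn outside -1 to 1 is refused whole. A call with a gripper value outside its range is refused whole. The fingers move at their own pace and stop on an object; "force" is the grip in N (left out, the last holds). Time passes only in rows, so rows that repeat a pose let the fingers close. It gives the time, the measured TCP pose, the force, the opening and the grip force at its end, in the units of the state.
- telemetry.observe(): the state, without advancing time (a new reading comes with each control period).
- eyes.read_camera(name): name is "scene" or "top" or "wrist"; returns the picture (420x560x3 uint8, red, green, blue); there is no depth.
- eyes.camera_model(name): a dict with "vertical_fov" (degrees; the focal length in pixels is half the picture's height over the tangent of half this angle, whatever the lens; pixels are square), "cx", "cy" (the principal point, pixels), "k1" (the pictures are not rectified: a ray, as slopes to the right and down, at radius r is drawn at 1 + k1 r^2 times it, then the intrinsics apply), "rvec" (rotation vector, rad) and "tvec" (3), from world to camera coordinates, as OpenCV has them; the wrist camera has in their place "hand_eye" (4x4, takes a point from camera to tool coordinates, whose origin is the TCP and whose axes are the flange's). Camera axes: x right, y down, z forward; pixel columns grow to the right and rows downward; lengths in m; the calibration is good to about 2 mm. A picture is of the moment at which its call begins: read the wrist's pose just before it. camera_model takes no time and is no camera call.
- job.hand_in(): hands the job in; it is judged then, once.
The state is a dict: "time": time; "qpos": joint angles; "qvel": joint speeds; "joint_efforts": joint torques, N m; "tool_pos": TCP position; "tool_rot": TCP orientation; "contact_force": force on the tool from outside, world axes, zero at the start; "torque": the same for the moment, N m; "opening": finger opening in m; "grip_force": force on a finger pad.
Only numpy, scipy, OpenCV 4.12 (cv2) and the standard library are available. Lean on these libraries where they do the work, as an engineer would, in place of code of your own. Each camera call takes 0.05 s, during which the arm holds its last target. There are 200 camera calls.

## Working session

There is one attempt and no reset: what is moved stays moved. The work goes in short steps, Python scripts to look and compute and a tool call to move; the robot and the scene stay as the last step left them, time stands still between calls to the robot, and variables do not carry over. Pictures are saved under pics/ and viewed, at most 10 in all, crops included, and the job is handed in when it is done.

Besides the shell and the picture viewer there is one more tool, called after "Call:" by a JSON object that holds its "fn" and its "kwargs", one argument or row to a line. apply_moves: Moves the arm, as the interface text tells. Its arguments: {"type":"object","properties":{"delta_pos":{"type":"array"},"dr":{"type":"array"},"jaw":{"type":"array"},"force":{"type":"number"}},"required":["delta_pos","dr","jaw"]}

```bash
mkdir -p pics; ls; python3 - <<'E'
from cell import telemetry, eyes, job
import cv2
s=telemetry.observe();print(s)
for n in("top","scene"):
    cv2.imwrite(f"pics/{n}0.png",eyes.read_camera(n)[:,:,::-1])
for n in("top","scene","wrist"):print(eyes.camera_model(n))
E
```

```text
pics
{'time': 0.0, 'qpos': array([ 1.13800835e+00,  3.42721026e-01,  1.52501994e+00,  1.12072824e-05,
        1.27537363e+00, -1.46014150e-01]), 'qvel': array([ 1.54359577e-05, -5.75817861e-04, -3.23251884e-04, -2.55096539e-04,
        4.02541183e-04,  1.12166876e-03]), 'joint_efforts': array([-8.28740008e-05, -4.31245816e+01, -2.44216669e+01,  7.17364135e-02,
        5.59779222e-02, -1.17519794e-04]), 'tool_pos': array([0.14831379, 0.50319736, 0.22604481]), 'tool_rot': array([-3.14008846e+00, -2.32039222e-04,  2.85481538e+00]), 'contact_force': array([ 0.52761536, -0.31814112,  0.6493827 ]), 'torque': array([-0.06993158,  0.00524292,  0.06627161]), 'grip_force': 0.0, 'opening': 0.09163544696656334}
{'vertical_fov': 53.68570487442593, 'cx': 278.0713755783826, 'cy': 209.22187616045457, 'k1': -0.11817710396642046, 'rvec': array([ 2.19611752, -2.19476409,  0.09781586]), 'tvec': array([-0.15246182,  0.5235961 ,  1.13692124])}
{'vertical_fov': 52.271482446713115, 'cx': 287.51806007619746, 'cy': 211.29943638741926, 'k1': -0.11141232736447108, 'rvec': array([ 1.68414673, -1.70528166,  0.81709442]), 'tvec': array([-0.1505699 ,  0.38070868,  0.53647976])}
{'vertical_fov': 59.81616055425344, 'cx': 283.6427172827807, 'cy': 211.6444674741986, 'k1': -0.0060148032829660854, 'hand_eye': array([[-3.59148250e-04, -9.67487645e-01, -2.52918026e-01,
         6.81431767e-02],
       [ 9.99999562e-01, -5.65958610e-04,  7.44944407e-04,
         4.10537459e-04],
       [-8.63865644e-04, -2.52917648e-01,  9.67487425e-01,
        -1.58704590e-01],
       [ 0.00000000e+00,  0.00000000e+00,  0.00000000e+00,
         1.00000000e+00]])}
```

View pics/top0.png

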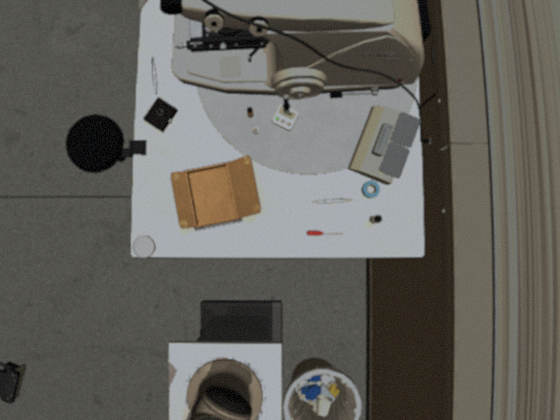

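View pics/scene0.png

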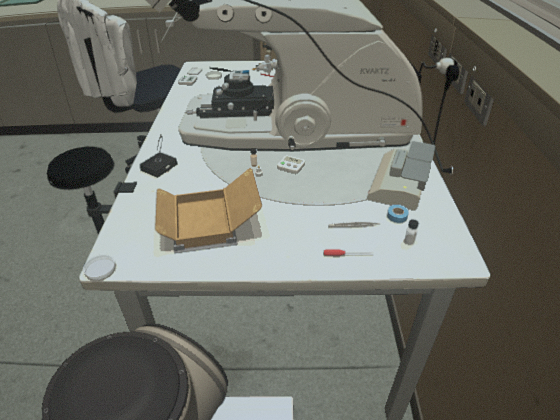

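The carton is at about (215,192) in the top view, with its broad flap on the right (world -y) and the narrow one on the left. The tweezers are at (332,201) in top and (353,224) in scene, with the screwdriver at (325,233) in top.

```bash
cat > h.py <<'E'
import numpy as np, cv2
from cell import telemetry, eyes, job
from scipy.spatial.transform import Rotation as R
def pose(s=None):
    s=s or telemetry.observe(); T=np.eye(4)
    T[:3,:3]=R.from_euler('xyz',s['tool_rot']).as_matrix(); T[:3,3]=s['tool_pos']; return T
def KDE(n,T=None):
    m=eyes.camera_model(n); f=210/np.tan(np.radians(m['vertical_fov']/2))
    K=np.array([[f,0,m['cx']],[0,f,m['cy']],[0,0,1]]); D=np.array([m['k1'],0,0,0])
    if n=='wrist': E=np.linalg.inv(T@m['hand_eye'])
    else:
        E=np.eye(4);E[:3,:3]=R.from_rotvec(m['rvec']).as_matrix();E[:3,3]=m['tvec']
    return K,D,E
def ray(c,px):
    K,D,E=c; u=cv2.undistortPoints(np.float64(px).reshape(-1,1,2),K,D)[:,0]
    d=np.c_[u,np.ones(len(u))]@E[:3,:3]; o=-E[:3,:3].T@E[:3,3]
    return o,d/np.linalg.norm(d,axis=1)[:,None]
def onz(c,px,z):
    o,d=ray(c,px); return o+d*((z-o[2])/d[:,2])[:,None]
def tri(c1,p1,c2,p2):
    o1,d1=ray(c1,p1);o2,d2=ray(c2,p2);out=[]
    for a,b in zip(d1,d2):
        t=np.linalg.lstsq(np.c_[a,-b],o2-o1,rcond=None)[0]
        P,Q=o1+t[0]*a,o2+t[1]*b; out.append(np.r_[(P+Q)/2,np.linalg.norm(P-Q)])
    return np.array(out)
def proj(c,P):
    K,D,E=c; return cv2.projectPoints(np.float64(P).reshape(-1,1,3),cv2.Rodrigues(E[:3,:3])[0],E[:3,3],K,D)[0][:,0]
E
python3 - <<'E'
from h import *
a=cv2.imread('pics/top0.png');b=cv2.imread('pics/scene0.png')
A=cv2.resize(a[150:242,160:270],None,fx=5,fy=5,interpolation=cv2.INTER_CUBIC)
cv2.imwrite('pics/a.png',A)
c=KDE('top')
print(onz(c,[[312,202],[353,200],[307,233],[343,234],[332,201],[376,219],[370,188]],0))
print(onz(KDE('scene'),[[329,224],[379,225]],0.004))
E
```

```text
[[ 0.54578274 -0.24908014  0.        ]
 [ 0.5517833  -0.36691819  0.        ]
 [ 0.45770706 -0.23441015  0.        ]
 [ 0.45472781 -0.33703679  0.        ]
 [ 0.54876449 -0.30635708  0.        ]
 [ 0.49736426 -0.43292207  0.        ]
 [ 0.58657223 -0.41691216  0.        ]]
[[ 0.55124751 -0.25248884  0.004     ]
 [ 0.54658744 -0.36579598  0.004     ]]
```

View pics/a.png

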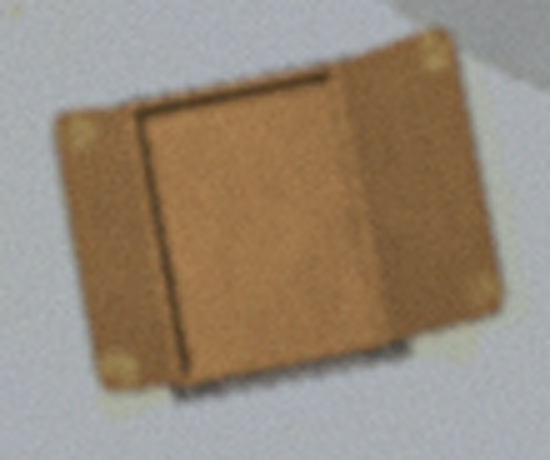

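Call:
{"fn": "apply_moves", "kwargs": {
  "delta_pos": [
    [0.8,-0.96,0.1],
    [0.8,-0.96,0.1],
    [0.8,-0.96,0.1],
    [0.8,-0.96,0.1],
    [0.8,-0.96,0.1],
    [0.8,-0.96,0.1],
    [0.8,-0.96,0.1],
    [0.8,-0.96,0.1]
  ],
  "dr": [
    [0,0,-1],
    [0,0,-1],
    [0,0,-1],
    [0,0,-1],
    [0,0,-1],
    [0,0,-1],
    [0,0,-1],
    [0,0,-1]
  ],
  "jaw": [1,1,1,1,1,1,1,1]
}}

```text
time: 0.77
tool_pos: [0.3619, 0.2465, 0.2534]
tool_rot: [-3.141, -0.0, 2.355]
contact_force: [1.4, 0.5, 1.0]
opening: 0.0918
grip_force: 0.0
```

Call:
{"fn": "apply_moves", "kwargs": {
  "delta_pos": [
    [0.4,-0.9,0],
    [0.4,-0.9,0],
    [0.4,-0.9,0],
    [0.4,-0.9,0],
    [0.4,-0.9,0],
    [0.4,-0.9,0],
    [0.4,-0.9,0],
    [0.4,-0.9,0]
  ],
  "dr": [
    [0,0,-1],
    [0,0,-1],
    [0,0,-1],
    [0,0,-1],
    [0,0,-1],
    [0,0,-1],
    [0,0,-1],
    [0,0,-1]
  ],
  "jaw": [1,1,1,1,1,1,1,1]
}}

```text
time: 1.43
tool_pos: [0.4968, -0.0584, 0.2531]
tool_rot: [-3.141, -0.0, 1.854]
contact_force: [1.2, 1.2, 0.5]
opening: 0.0917
grip_force: 0.0
```

```bash
python3 - <<'E'
from h import *
s=telemetry.observe(); im=eyes.read_camera('wrist'); T=pose(s)
np.save('T1.npy',T); cv2.imwrite('pics/w1.png',im[:,:,::-1]); print(s['tool_pos'],s['qvel'].max())
E
```

```text
[ 0.49678834 -0.05836322  0.25309526] 0.45682782919699455
```

View pics/w1.png

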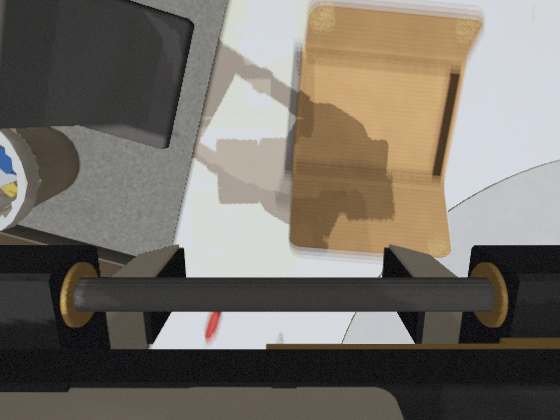

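Call:
{"fn": "apply_moves", "kwargs": {
  "delta_pos": [
    [0.1,-0.5,-0.05],
    [0.1,-0.5,-0.05],
    [0.1,-0.5,-0.05],
    [0.1,-0.5,-0.05],
    [0.1,-0.5,-0.05],
    [0.1,-0.5,-0.05],
    [0.1,-0.5,-0.05],
    [0.1,-0.5,-0.05]
  ],
  "dr": [
    [0,0,-0.56],
    [0,0,-0.56],
    [0,0,-0.56],
    [0,0,-0.56],
    [0,0,-0.56],
    [0,0,-0.56],
    [0,0,-0.56],
    [0,0,-0.56]
  ],
  "jaw": [1,1,1,1,1,1,1,1]
}}

```text
time: 2.15
tool_pos: [0.5363, -0.2555, 0.2328]
tool_rot: [-3.141, -0.001, 1.574]
contact_force: [-0.1, 0.2, 0.4]
opening: 0.0917
grip_force: 0.0
```

```bash
python3 - <<'E'
from h import *
s=telemetry.observe(); im=eyes.read_camera('wrist'); T=pose(s)
np.save('T2.npy',T); cv2.imwrite('pics/w2.png',im[:,:,::-1]); print(s['tool_pos'],s['qvel'].max())
E
```

```text
[ 0.53625477 -0.25552092  0.23276758] 0.024957785364426048
```

View pics/w2.png

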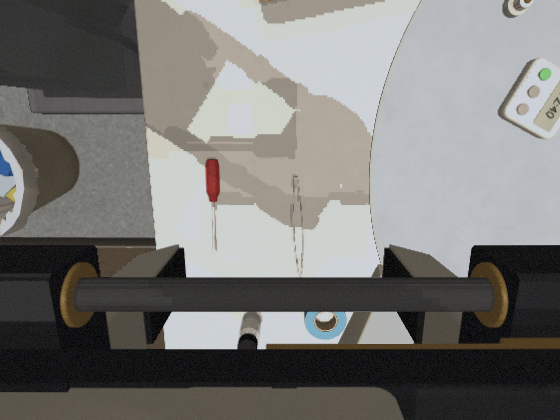

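The wrist view shows the tweezers from (295,177) down to about (300,275), where the gripper hides the far end. The screwdriver is at (213,180). I'll shift to -y so both ends are clear and take two viewpoints.

Call:
{"fn": "apply_moves", "kwargs": {
  "delta_pos": [
    [-0.1,-0.22,-0.05],
    [-0.1,-0.22,-0.05],
    [-0.1,-0.22,-0.05],
    [-0.1,-0.22,-0.05],
    [-0.1,-0.22,-0.05]
  ],
  "dr": [
    [0,0,0],
    [0,0,0],
    [0,0,0],
    [0,0,0],
    [0,0,0]
  ],
  "jaw": [1,1,1,1,1]
}}

```text
time: 2.62
tool_pos: [0.4966, -0.3433, 0.2136]
tool_rot: [3.141, -0.001, 1.574]
contact_force: [-0.0, -0.1, 0.6]
opening: 0.0915
grip_force: 0.0
```

```bash
python3 - <<'E'
from h import *
s=telemetry.observe(); im=eyes.read_camera('wrist'); T=pose(s)
np.save('T3.npy',T); cv2.imwrite('pics/w3.png',im[:,:,::-1]); print(s['tool_pos'],abs(s['qvel']).max())
E
```

```text
[ 0.49659944 -0.34333214  0.21358377] 0.03135340972380288
```

Call:
{"fn": "apply_moves", "kwargs": {
  "delta_pos": [
    [0.2,0.02,-0.1],
    [0.2,0.02,-0.1],
    [0.2,0.02,-0.1],
    [0.2,0.02,-0.1],
    [0.2,0.02,-0.1]
  ],
  "dr": [
    [0,0,0],
    [0,0,0],
    [0,0,0],
    [0,0,0],
    [0,0,0]
  ],
  "jaw": [1,1,1,1,1]
}}

```text
time: 3.08
tool_pos: [0.5771, -0.3346, 0.1736]
tool_rot: [-3.141, -0.0, 1.578]
contact_force: [-0.6, -0.3, 0.2]
opening: 0.0922
grip_force: 0.0
```

```bash
python3 - <<'E'
from h import *
s=telemetry.observe(); im=eyes.read_camera('wrist'); T=pose(s)
np.save('T4.npy',T); cv2.imwrite('pics/w4.png',im[:,:,::-1]); print(s['tool_pos'],abs(s['qvel']).max())
a=cv2.imread('pics/w3.png')[20:265,200:420];b=cv2.imread('pics/w4.png')[20:265,160:380]
cv2.imwrite('pics/w34.png',cv2.resize(np.hstack([a,b]),None,fx=1.8,fy=2.4*.75*1,interpolation=cv2.INTER_CUBIC))
E
```

```text
[ 0.57711949 -0.33456226  0.17358579] 0.033722155676962795
```

View pics/w34.png

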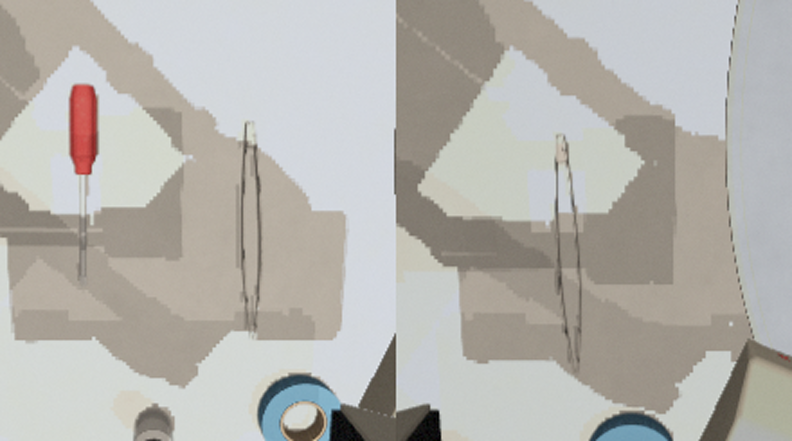

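Crop pixel positions of the tweezer ends: left view (250,122) and (252,336), right view (561,134) and (575,372). The jaws bow out mid-length to about 243..261 and 556..579.

```bash
python3 - <<'E'
from h import *
c3=KDE('wrist',np.load('T3.npy'));c4=KDE('wrist',np.load('T4.npy'))
p3=[[200+x/1.8,20+y/1.8] for x,y in((250,122),(252,336),(252,229))]
p4=[[160+(x-396)/1.8,20+y/1.8] for x,y in((561,134),(575,372),(568,250))]
P=tri(c3,p3,c4,p4);print(P.round(4))
for c,p in((c3,p3),(c4,p4)):
    q=onz(c,p,.0045);print(q.round(4),np.linalg.norm(q[0]-q[1]),(q[0]+q[1])/2,np.arctan2(-(q[0]-q[1])[0],(q[0]-q[1])[1]))
E
```

```text
[[ 5.490e-01 -2.481e-01  5.400e-03  1.000e-04]
 [ 5.546e-01 -3.646e-01  8.500e-03  9.000e-04]
 [ 5.519e-01 -3.033e-01  7.800e-03  1.300e-03]]
[[ 0.5491 -0.248   0.0045]
 [ 0.5551 -0.3652  0.0045]
 [ 0.5525 -0.3042  0.0045]] 0.11733499467167735 [ 0.55211617 -0.306567    0.0045    ] 0.0506561313960912
[[ 0.549  -0.2481  0.0045]
 [ 0.5544 -0.3663  0.0045]
 [ 0.5516 -0.3031  0.0045]] 0.11839207437346638 [ 0.55168585 -0.30720153  0.0045    ] 0.04615119025582168
```

Call:
{"fn": "apply_moves", "kwargs": {
  "delta_pos": [
    [-0.0625,0.069,-0.15],
    [-0.0625,0.069,-0.25],
    [-0.0625,0.069,-0.35],
    [-0.0625,0.069,-0.4],
    [-0.0625,0.069,-0.425],
    [-0.0625,0.069,-0.425],
    [-0.0625,0.069,-0.425]
  ],
  "dr": [
    [0,0,0.084],
    [0,0,0.084],
    [0,0,0.084],
    [0,0,0.084],
    [0,0,0.084],
    [0,0,0.084],
    [0,0,0.084]
  ],
  "jaw": [0.6,0.6,0.5,0.5,0.5,0.5,0.5],
  "force": 15
}}

```text
time: 3.72
tool_pos: [0.5519, -0.3094, 0.0053]
tool_rot: [3.14, 0.001, 1.616]
contact_force: [-1.7, 0.2, 0.4]
opening: 0.0498
grip_force: 0.0
```

Call:
{"fn": "apply_moves", "kwargs": {
  "delta_pos": [
    [0,0.005,-0.007],
    [0,0.005,-0.007],
    [0,0.005,-0.007],
    [0,0.005,-0.007],
    [0,0.005,-0.007],
    [0,0.005,-0.007],
    [0,0.005,-0.007],
    [0,0.005,-0.007]
  ],
  "dr": [
    [0,0,0],
    [0,0,0],
    [0,0,0],
    [0,0,0],
    [0,0,0],
    [0,0,0],
    [0,0,0],
    [0,0,0]
  ],
  "jaw": [0.3,0.1,0,0,0,0,0,0],
  "force": 15
}}

```text
time: 4.38
tool_pos: [0.5517, -0.3068, 0.0007]
tool_rot: [3.141, 0.0, 1.617]
contact_force: [-0.7, -0.4, 1.9]
opening: 0.0102
grip_force: 15.0
```

Call:
{"fn": "apply_moves", "kwargs": {
  "delta_pos": [
    [0,0,0.05],
    [0,0,0.15],
    [0,0,0.25],
    [0,0.1,0.4],
    [0,0.2,0.5],
    [0,0.3,0.6],
    [0,0.4,0.62],
    [0,0.5,0.62]
  ],
  "dr": [
    [0,0,0],
    [0,0,0],
    [0,0,0],
    [0,0,0.2],
    [0,0,0.4],
    [0,0,0.5],
    [0,0,0.5],
    [0,0,0.5]
  ],
  "jaw": [0,0,0,0,0,0,0,0]
}}

```text
time: 5.05
tool_pos: [0.5522, -0.1528, 0.2359]
tool_rot: [3.138, 0.003, 1.865]
contact_force: [0.6, -0.7, -0.5]
opening: 0.0104
grip_force: 15.0
```

Call:
{"fn": "apply_moves", "kwargs": {
  "delta_pos": [
    [-0.06,0.05,0],
    [-0.06,0.05,0],
    [-0.06,0.05,0],
    [-0.06,0.05,0]
  ],
  "dr": [
    [0,0,0],
    [0,0,0],
    [0,0,0],
    [0,0,0]
  ],
  "jaw": [0,0,0,0]
}}

```text
time: 5.38
tool_pos: [0.5279, -0.1334, 0.2328]
tool_rot: [3.141, 0.001, 1.867]
contact_force: [-0.1, -0.1, -0.5]
opening: 0.0107
grip_force: 15.0
```

```bash
python3 - <<'E'
from h import *
s=telemetry.observe(); im=eyes.read_camera('wrist'); T=pose(s)
np.save('T5.npy',T); cv2.imwrite('pics/w5.png',im[:,:,::-1]); print(s['tool_pos'],s['tool_rot'],abs(s['qvel']).max())
cv2.imwrite('pics/w5b.png',cv2.resize(im[0:360,150:560,::-1],None,fx=1.6,fy=1.6,interpolation=cv2.INTER_CUBIC))
E
```

```text
[ 0.52785069 -0.13341749  0.23281487] [3.14120854e+00 5.72585386e-04 1.86687166e+00] 0.019179863613759875
```

View pics/w5b.png

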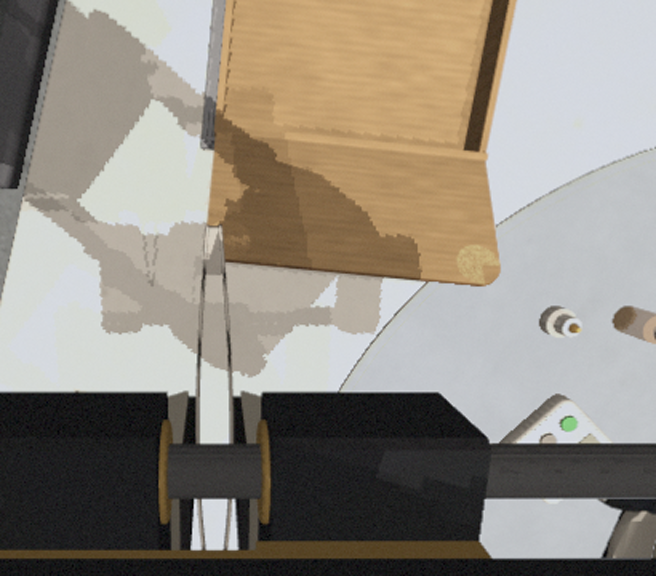

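Tweezers are held firmly and straight. Next, a clean full view of the carton.

Call:
{"fn": "apply_moves", "kwargs": {
  "delta_pos": [
    [0.02,0.23,0.1],
    [0.02,0.23,0.1],
    [0.02,0.23,0.1],
    [0.02,0.23,0.1],
    [0.02,0.23,0.1]
  ],
  "dr": [
    [0,0,0],
    [0,0,0],
    [0,0,0],
    [0,0,0],
    [0,0,0]
  ],
  "jaw": [0,0,0,0,0]
}}

```text
time: 5.85
tool_pos: [0.5363, -0.0415, 0.2725]
tool_rot: [3.141, 0.001, 1.868]
contact_force: [-0.7, -0.1, -0.7]
opening: 0.0104
grip_force: 15.0
```

```bash
python3 - <<'E'
from h import *
s=telemetry.observe(); im=eyes.read_camera('wrist'); T=pose(s)
np.save('T6.npy',T); cv2.imwrite('pics/w6.png',im[:,:,::-1]); print(s['tool_pos'],s['tool_rot'],abs(s['qvel']).max())
cv2.imwrite('pics/w6b.png',cv2.resize(im[0:280,200:560,::-1],None,fx=2.1,fy=2.1,interpolation=cv2.INTER_CUBIC))
E
```

```text
[ 0.53626471 -0.04146991  0.27250986] [3.14139706e+00 6.20375544e-04 1.86751246e+00] 0.030804779217446985
```

View pics/w6b.png

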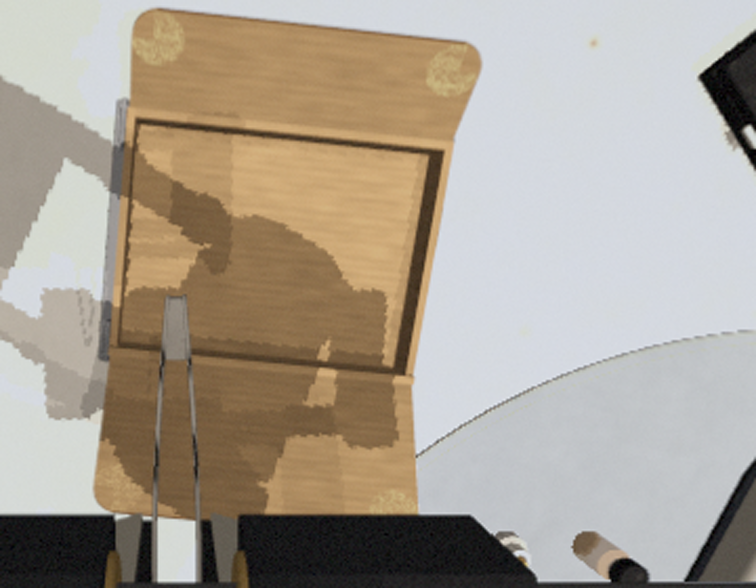

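The carton's outer rim corners in the crop: narrow side (126,108) and (453,140), broad side (112,347) and (413,376). Inner rim corners: (136,121), (444,151), (408,373), (120,345).

```bash
python3 - <<'E'
from h import *
c6=KDE('wrist',np.load('T6.npy'));c5=KDE('wrist',np.load('T5.npy'));ct=KDE('top')
f=lambda L:[[200+x/2.1,y/2.1] for x,y in L]
O=f([(126,108),(453,140),(413,376),(112,347)])
P=np.vstack([onz(c6,O[:2],.032),onz(c6,O[2:],.0355)])
print(P.round(4)); n=np.linalg.norm
print('long',n(P[0]-P[1]),n(P[2]-P[3]),'short',n((P[0]-P[3])[:2]),n((P[1]-P[2])[:2]))
C=P.mean(0); d=(P[1]-P[0])+(P[2]-P[3]);print('C',C,'yaw',np.arctan2(d[1],d[0]))
e=(P[0]-P[3])+(P[1]-P[2]);print('yaw from y',np.arctan2(-e[0],e[1]))
I=f([(136,121),(444,151),(408,373),(120,345)])
Q=onz(c6,I,.032);print(Q.round(4),Q.mean(0),n(Q[0]-Q[1]),n(Q[0]-Q[3]),n(Q[1]-Q[2]))
# heights: two views (broad right hinge corner; narrow flap corners in top view)
print(tri(c6,[O[2]],c5,[[150+486/1.6,155/1.6]]).round(4))
F6=f([(480,48),(135,10),(452,140)])
print(tri(c6,F6,ct,[[160+57/5,150+112/5],[160+103/5,150+390/5],[160+137/5,150+106/5]]).round(4))
E
```

```text
[[ 0.4749  0.078   0.032 ]
 [ 0.6316  0.1109  0.032 ]
 [ 0.6543 -0.0034  0.0355]
 [ 0.5    -0.0347  0.0355]]
long 0.1601445020211626 0.1574303569035242 short 0.11547373315301034 0.11648049097735921
C [0.56522248 0.03770418 0.03375   ] yaw 0.20328562103836503
yaw from y 0.20769905812627976
[[ 0.4812  0.0738  0.032 ]
 [ 0.6293  0.1049  0.032 ]
 [ 0.6524 -0.0029  0.032 ]
 [ 0.5036 -0.033   0.032 ]] [0.56662939 0.03569386 0.032     ] 0.15138446470751676 0.10911827216045322 0.11022106118784519
[[ 0.6564 -0.0038  0.0309  0.0008]]
[[0.6168 0.1363 0.0773 0.0044]
 [0.4702 0.1123 0.0594 0.0029]
 [0.6236 0.0998 0.0595 0.0097]]
```

Sizes check out (inner about 151 x 110, rim height about 31 mm). The carton centre is about (0.566, 0.037) with yaw 0.204. I'll turn the tweezers lengthwise above it.

Call:
{"fn": "apply_moves", "kwargs": {
  "delta_pos": [
    [0.075,0.196,-0.1],
    [0.075,0.196,-0.1],
    [0.075,0.196,-0.1],
    [0.075,0.196,-0.1],
    [0.075,0.196,-0.1]
  ],
  "dr": [
    [0,0,1],
    [0,0,1],
    [0,0,1],
    [0,0,1],
    [0,0,1]
  ],
  "jaw": [0,0,0,0,0]
}}

```text
time: 6.32
tool_pos: [0.5655, 0.0364, 0.2308]
tool_rot: [-3.139, -0.002, 2.371]
contact_force: [-0.6, 0.6, -0.5]
opening: 0.0103
grip_force: 15.0
```

Call:
{"fn": "apply_moves", "kwargs": {
  "delta_pos": [
    [0,0,-0.1],
    [0,0,-0.1],
    [0,0,-0.1],
    [0,0,-0.1],
    [0,0,-0.1]
  ],
  "dr": [
    [0,0,1],
    [0,0,1],
    [0,0,1],
    [0,0,1],
    [0,0,1]
  ],
  "jaw": [0,0,0,0,0]
}}

```text
time: 6.73
tool_pos: [0.5656, 0.0355, 0.1922]
tool_rot: [-3.141, -0.001, 2.865]
contact_force: [0.3, 1.1, 0.2]
opening: 0.0105
grip_force: 15.0
```

Call:
{"fn": "apply_moves", "kwargs": {
  "delta_pos": [
    [0,0,0],
    [0,0,0],
    [0,0,0],
    [0,0,0],
    [0,0,0],
    [0,0,0]
  ],
  "dr": [
    [0,0,0.96],
    [0,0,0.96],
    [0,0,0.96],
    [0,0,0.96],
    [0,0,0.96],
    [0,0,0.96]
  ],
  "jaw": [0,0,0,0,0,0]
}}

```text
time: 7.23
tool_pos: [0.5657, 0.0364, 0.1927]
tool_rot: [3.142, -0.0, -2.945]
contact_force: [-0.1, -1.5, 1.1]
opening: 0.0104
grip_force: 15.0
```

Call:
{"fn": "apply_moves", "kwargs": {
  "delta_pos": [
    [0,0,-0.1],
    [0,0,-0.2],
    [0,0,-0.3],
    [0,0,-0.38],
    [0,0,-0.42],
    [0,0,-0.42],
    [0,0,-0.42]
  ],
  "dr": [
    [0,0,0],
    [0,0,0],
    [0,0,0],
    [0,0,0],
    [0,0,0],
    [0,0,0],
    [0,0,0]
  ],
  "jaw": [0,0,0,0,0,0,0]
}}

```text
time: 7.82
tool_pos: [0.5654, 0.037, 0.0244]
tool_rot: [3.141, -0.001, -2.941]
contact_force: [0.8, -0.4, 0.4]
opening: 0.0103
grip_force: 15.0
```

Call:
{"fn": "apply_moves", "kwargs": {
  "delta_pos": [
    [0,0,-0.02],
    [0,0,-0.04],
    [0,0,-0.04],
    [0,0,-0.04]
  ],
  "dr": [
    [0,0,0],
    [0,0,0],
    [0,0,0],
    [0,0,0]
  ],
  "jaw": [0,0,0,0]
}}

```text
time: 8.15
tool_pos: [0.5658, 0.0373, 0.0092]
tool_rot: [-3.141, 0.001, -2.937]
contact_force: [0.2, -0.6, -0.7]
opening: 0.0101
grip_force: 15.0
```

Call:
{"fn": "apply_moves", "kwargs": {
  "delta_pos": [
    [0,0,0],
    [0,0,0],
    [0,0,0],
    [0,0,0],
    [0,0,0],
    [0,0,0.05],
    [0,0,0.2],
    [0,0,0.3]
  ],
  "dr": [
    [0,0,0],
    [0,0,0],
    [0,0,0],
    [0,0,0],
    [0,0,0],
    [0,0,0],
    [0,0,0],
    [0,0,0]
  ],
  "jaw": [0.2,0.3,0.35,0.35,0.35,0.35,0.35,0.35]
}}

```text
time: 8.82
tool_pos: [0.5642, 0.0374, 0.1119]
tool_rot: [3.14, -0.004, -2.937]
contact_force: [1.1, 0.3, 1.0]
opening: 0.0324
grip_force: 0.0
```

Call:
{"fn": "apply_moves", "kwargs": {
  "delta_pos": [
    [0,0,0.2],
    [0,0,0.25],
    [-0.05,0.2,0.25],
    [-0.05,0.28,0.25],
    [-0.05,0.28,0.25],
    [-0.05,0.28,0.25]
  ],
  "dr": [
    [0,0,0],
    [0,0,-0.25],
    [0,0,-0.5],
    [0,0,-0.75],
    [0,0,-1],
    [0,0,-1]
  ],
  "jaw": [0.35,0,0,0,0,0]
}}

```text
time: 9.32
tool_pos: [0.5446, 0.1547, 0.2135]
tool_rot: [3.138, 0.001, 2.844]
contact_force: [-0.2, 0.1, -0.2]
opening: 0.0038
grip_force: 0.0
```

Call:
{"fn": "apply_moves", "kwargs": {
  "delta_pos": [
    [0,0,0],
    [0,0,0],
    [0,0,0],
    [0,0,0],
    [0,0,0]
  ],
  "dr": [
    [0,0,-1],
    [0,0,-1],
    [0,0,-1],
    [0,0,-1],
    [0,0,-1]
  ],
  "jaw": [0,0,0,0,0]
}}

```text
time: 9.73
tool_pos: [0.5454, 0.1494, 0.2121]
tool_rot: [-3.142, -0.0, 2.342]
contact_force: [0.8, -0.6, 0.4]
opening: 0.0006
grip_force: 0.0
```

Call:
{"fn": "apply_moves", "kwargs": {
  "delta_pos": [
    [0,0,0],
    [0,0,0],
    [0,0,0],
    [0,0,0],
    [0,0,0],
    [0,0,0]
  ],
  "dr": [
    [0,0,-1],
    [0,0,-1],
    [0,0,-1],
    [0,0,-1],
    [0,0,-1],
    [0,0,-1]
  ],
  "jaw": [0,0,0,0,0,0]
}}

```text
time: 10.23
tool_pos: [0.5455, 0.1493, 0.2121]
tool_rot: [-3.142, 0.0, 1.853]
contact_force: [-0.7, -0.1, -0.6]
opening: 0.0004
grip_force: 0.0
```

```bash
python3 - <<'E'
from h import *
s=telemetry.observe(); print(s['tool_pos'],s['tool_rot'],s['opening'])
t=eyes.read_camera('top')[:,:,::-1]; g=eyes.read_camera('scene')[:,:,::-1]
a=cv2.resize(t[140:245,155:275],(400,350),interpolation=cv2.INTER_CUBIC)
b=cv2.resize(g[155:260,140:260],(400,350),interpolation=cv2.INTER_CUBIC)
cv2.imwrite('pics/p.png',np.hstack([a,b]))
# target points, carton frame -> world
C=np.array([.566,.0365]);y=.204;M=np.array([[np.cos(y),-np.sin(y)],[np.sin(y),np.cos(y)]])
for n,p in dict(nout=(0,.125),nin=(0,.03),bout=(0,-.16),bin=(0,.02)).items(): print(n,C+M@p)
E
```

```text
[0.54552443 0.14928842 0.21208552] [-3.14156323e+00  6.38025189e-06  1.85313187e+00] 0.0004362303114147759
nout [0.5406765  0.15890801]
nin [0.55992236 0.06587792]
bout [ 0.59841408 -0.12018225]
bin [0.56194824 0.05608528]
```

View pics/p.png

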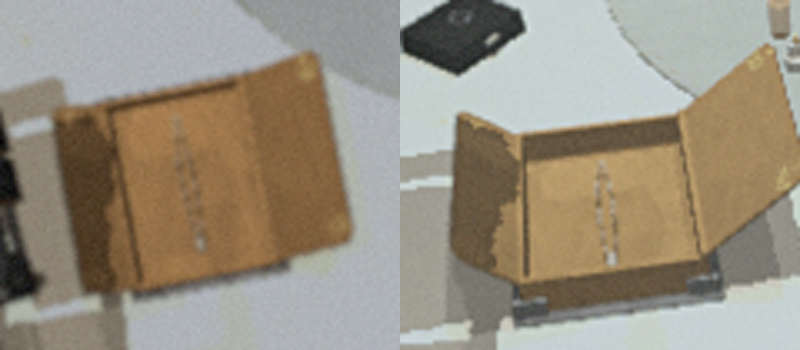

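The tweezers lie flat in the carton lengthwise, at about (190,185) in the top crop and (605,210) in the scene crop. Now the narrow flap: go down outside it, then sweep inward.

Call:
{"fn": "apply_moves", "kwargs": {
  "delta_pos": [
    [-0.014,0.032,-0.1],
    [-0.014,0.032,-0.2],
    [-0.014,0.032,-0.3],
    [-0.014,0.032,-0.38],
    [-0.014,0.032,-0.41],
    [-0.014,0.032,-0.41],
    [-0.014,0.032,-0.41]
  ],
  "dr": [
    [0,0,-0.16],
    [0,0,-0.16],
    [0,0,-0.16],
    [0,0,-0.16],
    [0,0,-0.16],
    [0,0,-0.16],
    [0,0,-0.16]
  ],
  "jaw": [0,0,0,0,0,0,0]
}}

```text
time: 10.92
tool_pos: [0.54, 0.1621, 0.0479]
tool_rot: [-3.141, -0.0, 1.769]
contact_force: [0.8, -0.0, 0.2]
opening: 0.0002
grip_force: 0.0
```

Call:
{"fn": "apply_moves", "kwargs": {
  "delta_pos": [
    [0.005,-0.024,0],
    [0.01,-0.049,0],
    [0.015,-0.073,0],
    [0.02,-0.098,0],
    [0.025,-0.122,0],
    [0.03,-0.147,0],
    [0.035,-0.171,0],
    [0.04,-0.196,0]
  ],
  "dr": [
    [0,0,0],
    [0,0,0],
    [0,0,0],
    [0,0,0],
    [0,0,0],
    [0,0,0],
    [0,0,0],
    [0,0,0]
  ],
  "jaw": [0,0,0,0,0,0,0,0]
}}

```text
time: 11.58
tool_pos: [0.5561, 0.0826, 0.0481]
tool_rot: [-3.142, -0.0, 1.767]
contact_force: [-0.5, 1.5, 0.2]
opening: 0.0007
grip_force: 0.6
```

Call:
{"fn": "apply_moves", "kwargs": {
  "delta_pos": [
    [0.005,-0.025,0],
    [0.01,-0.05,0],
    [0.013,-0.062,-0.01],
    [0.013,-0.062,-0.02],
    [0.013,-0.062,-0.03],
    [0.013,-0.062,-0.033],
    [0.013,-0.062,-0.033]
  ],
  "dr": [
    [0,0,0],
    [0,0,0],
    [0,0,0],
    [0,0,0],
    [0,0,0],
    [0,0,0],
    [0,0,0]
  ],
  "jaw": [0,0,0,0,0,0,0]
}}

```text
time: 12.17
tool_pos: [0.5613, 0.0587, 0.0352]
tool_rot: [3.141, 0.001, 1.768]
contact_force: [-0.5, -2.1, 4.5]
opening: 0.0007
grip_force: 2.6
```

Call:
{"fn": "apply_moves", "kwargs": {
  "delta_pos": [
    [0,0,-0.006],
    [0,0,-0.01],
    [0,0,-0.01]
  ],
  "dr": [
    [0,0,0],
    [0,0,0],
    [0,0,0]
  ],
  "jaw": [0,0,0]
}}

```text
time: 12.42
tool_pos: [0.5616, 0.0588, 0.0345]
tool_rot: [3.14, 0.002, 1.768]
contact_force: [-10.4, -4.8, 32.0]
opening: 0.0007
grip_force: 16.0
```

Call:
{"fn": "apply_moves", "kwargs": {
  "delta_pos": [
    [0,0,0.08],
    [0,0,0.18],
    [0,-0.02,0.28],
    [0.02,-0.1,0.3],
    [0.04,-0.2,0.3],
    [0.06,-0.3,0.3],
    [0.08,-0.4,0.3],
    [0.095,-0.46,0.3]
  ],
  "dr": [
    [0,0,0],
    [0,0,0],
    [0,0,0],
    [0,0,0],
    [0,0,0],
    [0,0,0],
    [0,0,0],
    [0,0,0]
  ],
  "jaw": [0,0,0,0,0,0,0,0]
}}

```text
time: 13.08
tool_pos: [0.5993, -0.1282, 0.1504]
tool_rot: [-3.141, 0.001, 1.766]
contact_force: [-0.5, 1.0, -0.1]
opening: 0.0003
grip_force: 0.0
```

Call:
{"fn": "apply_moves", "kwargs": {
  "delta_pos": [
    [0,0,0],
    [0,0,-0.1],
    [0,0,-0.18],
    [0,0,-0.21],
    [0,0,-0.21]
  ],
  "dr": [
    [0,0,0],
    [0,0,0],
    [0,0,0],
    [0,0,0],
    [0,0,0]
  ],
  "jaw": [0,0,0,0,0]
}}

```text
time: 13.5
tool_pos: [0.5964, -0.1231, 0.0625]
tool_rot: [-3.134, -0.004, 1.768]
contact_force: [-0.6, -0.5, 0.0]
opening: 0.0002
grip_force: 0.0
```

Call:
{"fn": "apply_moves", "kwargs": {
  "delta_pos": [
    [-0.01,0.045,0],
    [-0.02,0.09,0],
    [-0.029,0.135,0],
    [-0.038,0.18,0],
    [-0.047,0.22,0],
    [-0.054,0.26,0],
    [-0.062,0.3,0],
    [-0.071,0.34,0]
  ],
  "dr": [
    [0,0,0],
    [0,0,0],
    [0,0,0],
    [0,0,0],
    [0,0,0],
    [0,0,0],
    [0,0,0],
    [0,0,0]
  ],
  "jaw": [0,0,0,0,0,0,0,0]
}}

```text
time: 14.17
tool_pos: [0.5714, 0.0124, 0.0683]
tool_rot: [3.139, 0.001, 1.768]
contact_force: [-0.0, -1.3, 0.6]
opening: 0.0006
grip_force: 0.3
```

Call:
{"fn": "apply_moves", "kwargs": {
  "delta_pos": [
    [-0.005,0.025,0],
    [-0.01,0.05,0],
    [-0.015,0.075,0],
    [-0.018,0.09,-0.02],
    [-0.018,0.09,-0.04],
    [-0.018,0.09,-0.055],
    [-0.018,0.09,-0.06],
    [-0.018,0.09,-0.06]
  ],
  "dr": [
    [0,0,0],
    [0,0,0],
    [0,0,0],
    [0,0,0],
    [0,0,0],
    [0,0,0],
    [0,0,0],
    [0,0,0]
  ],
  "jaw": [0,0,0,0,0,0,0,0]
}}

```text
time: 14.83
tool_pos: [0.5631, 0.0464, 0.0417]
tool_rot: [-3.14, -0.0, 1.766]
contact_force: [0.6, 1.3, 0.4]
opening: 0.0004
grip_force: 0.0
```

Call:
{"fn": "apply_moves", "kwargs": {
  "delta_pos": [
    [0,0,-0.005],
    [0,0,-0.01],
    [0,0,-0.01],
    [0,0,-0.01]
  ],
  "dr": [
    [0,0,0],
    [0,0,0],
    [0,0,0],
    [0,0,0]
  ],
  "jaw": [0,0,0,0]
}}

```text
time: 15.17
tool_pos: [0.5637, 0.0467, 0.039]
tool_rot: [3.141, 0.0, 1.766]
contact_force: [-0.0, -0.7, 0.5]
opening: 0.0004
grip_force: 0.0
```

Call:
{"fn": "apply_moves", "kwargs": {
  "delta_pos": [
    [0,0,-0.004],
    [0,0,-0.008],
    [0,0,-0.01],
    [0,0,-0.01]
  ],
  "dr": [
    [0,0,0],
    [0,0,0],
    [0,0,0],
    [0,0,0]
  ],
  "jaw": [0,0,0,0]
}}

```text
time: 15.5
tool_pos: [0.5641, 0.0469, 0.0378]
tool_rot: [3.139, 0.001, 1.767]
contact_force: [-7.8, -0.6, 23.4]
opening: 0.0007
grip_force: 11.1
```

Both flaps are against their stops. I'll retreat and check.

Call:
{"fn": "apply_moves", "kwargs": {
  "delta_pos": [
    [0,0,0.08],
    [0,0,0.18],
    [0,0,0.28],
    [0,0,0.38],
    [-0.1,-0.2,0.4],
    [-0.2,-0.4,0.4],
    [-0.2,-0.5,0.4],
    [-0.2,-0.6,0.4]
  ],
  "dr": [
    [0,0,0],
    [0,0,0],
    [0,0,0],
    [0,0,0],
    [0,0,0],
    [0,0,0],
    [0,0,0],
    [0,0,0]
  ],
  "jaw": [0,0,0,0,0,0,0,0]
}}

```text
time: 16.17
tool_pos: [0.5021, -0.1083, 0.1941]
tool_rot: [3.141, 0.0, 1.768]
contact_force: [1.1, -0.6, -0.4]
opening: 0.0005
grip_force: 0.0
```

```bash
python3 - <<'E'
from h import *
print(telemetry.observe()['tool_pos'])
t=eyes.read_camera('top')[:,:,::-1]; g=eyes.read_camera('scene')[:,:,::-1]; w=eyes.read_camera('wrist')[:,:,::-1]
a=cv2.resize(t[140:245,155:275],(260,228),interpolation=cv2.INTER_CUBIC)
b=cv2.resize(g[155:260,140:260],(260,228),interpolation=cv2.INTER_CUBIC)
c=cv2.resize(w,(260,228))
cv2.imwrite('pics/f.png',np.hstack([a,b,c]))
E
```

```text
[ 0.50213637 -0.10825279  0.19413255]
```

View pics/f.png

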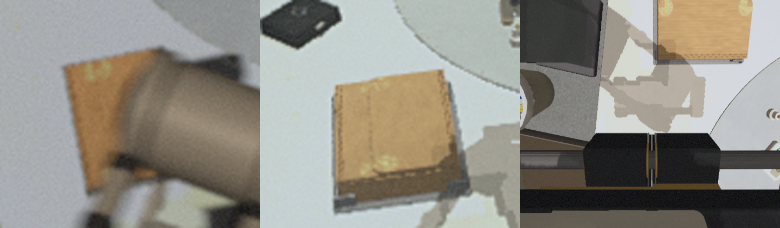

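The scene crop at (395,130) shows the carton closed and flat, with the broad flap's edge lying over the narrow flap. The arm is clear.

```bash
python3 -c "
from cell import job
print(job.hand_in())"
```

```text
the job is handed in; nothing more can be done
None
```

The tweezers lie flat and lengthwise in the carton, the narrow flap is folded down with the broad flap closed over its edge, and the job was handed in at about 16 s without the screwdriver, vial or tape roll being touched.

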